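# Set up the drying rack and hang up the rinse pots

### The job

Get the drying rack ready: with its cam lever still open, slide the peg bar along its channel until it is fully home against the end stop, then flip the cam lever all the way over centre so that it clamps the bar. After that, put every rinse pot lying on the bench upside down over a peg of the bar, one pot to a peg, its rim resting on the bar, and leave the other things on the bench where they are.

Things in the scene. Friction and masses are not known exactly. Their poses are not given: they have to be found in the camera images.
- rack: Fixed grey channel, 405 mm long (y), 74 wide (x), z up; origin on the bench under its centre line. Floor 10 mm above the bench; side walls rise to 32 mm, 42 mm apart. The stop plate closes the +y end (face at y +187.5 mm, top 44 mm); the -y end is open. On the -x side (robot's side) a 10 mm high foot plate (x -97 to -37, y 55 to 185 mm) carries the cam clamp with its black rubber shoe.
- bar: Loose aluminium bar, 375 mm long (y), 40 wide (x), 30 high (z up), 0.8 kg, in the channel, y along the rack's y; slides at about 5 N while unclamped. Origin at the centre of its underside. Fully home its origin is at y = 0 in the rack's frame; it starts 35 to 85 mm towards -y. Four upright grey pegs at y -157.5, -52.5, 52.5, 157.5 mm: 30 mm diameter, round tops, rising 65 mm above the bar's top.
- peg0 (a point): foot of the peg at bar y = -157.5 mm, on its axis, on the bar's top face (40 mm above the bench)
- peg1 (a point): foot of the peg at bar y = -52.5 mm, on its axis, on the bar's top face (40 mm above the bench)
- peg2 (a point): foot of the peg at bar y = +52.5 mm, on its axis, on the top face of the bar (40 mm above the bench)
- peg3 (a point): foot of the peg at bar y = +157.5 mm (next to the stop), on its axis, on the bar's top face (40 mm above the bench)
- lever (a joint): lever angle, rad: 0 wide open, 1.75 locked (its limit); starts at 0 to 0.35. Turns about an upright axis, clockwise from above as it grows: at 0 it points 190 degrees counter-clockwise from the rack's +x (towards the robot), at 1.75 along the rack's +y. Free to about 0.5, then stiffer (up to 0.3 N m) to top dead centre at 1.4, beyond which it snaps over and stays. Left earlier it may spring back.
- lever_pivot (a point): on the lever's turning axis, 28 mm above the bench, at x = -56, y = +140 mm in the rack's frame
- lever_end (a point): centre of the lever's rounded end, 100 mm from the axis, 28 mm above the bench. The lever is a black plastic arm 14 mm thick (20 mm at the round end), standing 14 to 42 mm above the bench, 110 mm long from axis to tip, with a 38 mm cam at the axis; it can be pushed from the side.
- pot0: Square white plastic pot, open at one end: 54 x 54 mm outside, 80 mm long, walls 3 mm, bottom 4 mm, about 90 g. Origin at the centre of the outside of its bottom, z along its axis to the open mouth (80 mm away). Starts lying on a side, mouth roughly away from the robot. Seated upside down on a peg its origin is 120 mm above the bench and z points down. May be absent.
- pot1: another pot just like pot0; may be absent
- pot2: another pot just like pot0; may be absent
- pot3: another pot just like pot0; may be absent
- solder_spool: bystander: metal spool, 60 mm diameter, 50 mm high, standing to the right, beyond the row of pots; origin at the centre of its underside
- flux_bottle: bystander: amber bottle with black cap, 44 mm diameter, 120 mm high, behind the rack; origin at the centre of its underside
- tape_roll: bystander: yellow tape roll, 72 mm diameter, 19 mm high, lying flat to the right of the rack; origin at the centre of its underside
- screwdriver: bystander: screwdriver 170 mm long lying behind the rack; origin at its underside
- flux_brush: bystander: brush 150 mm long lying on the left, near the robot; origin at its underside
- multimeter: bystander: yellow hand multimeter 85 x 165 x 40 mm lying on the left; origin at the centre of its underside
There are look-alikes about, which are no part of the job. Leave any green or yellow look-alike of the pot1 alone.

How it is judged:
By the outcome, as a careful person would: the job done as asked, in the order asked, and still so for the second after the job is handed in, with the robot touching nothing.
Of pot0, pot1, pot2, pot3 only 3 to 4 are there at a start; the rules pass over those that are not, and their reading is None.
At some moment in a run one of pot0, pot1, pot2, pot3 may be knocked a few centimetres aside while the robot is not near it.
It also fails if it takes over 210 s, if anything falls off the work surface, if the arm or the gripper's body presses on something with over 40 N, if the wrist force passes 120 N, or if a joint passes its speed limit or range.

### The arm

A 6-joint arm with a two-finger parallel gripper is mounted at the origin on the work surface. World frame = base frame: x ahead of the robot, y to its left, z up, the work surface at z = 0. Lengths are in m, angles in degrees, forces in N, time in s.
With the tool pointing down it reaches from about 0.375 to 0.75 m from the base axis. Payload 9 kg.
Tool frame: the origin (TCP) lies where the fingers leave the gripper's body, on its centre line; the fingertips stand 73 mm ahead of it and the grasp point (between the pads) lies 54 mm ahead of it (robot.tip_reach is the distance from the TCP to the fingertips, in m); z points along the fingers, y is the line along which they close (so a half turn about z gives the same grasp; the last joint's range is limited). The gripper opens to 85 mm and grips with 20 to 120 N. Pads are 22 mm wide; open, the fingers measure 114 mm over their backs; the gripper's body (76 mm by 85 mm) begins 54 mm behind the grasp point. The pads swing forward as they close: fully open they stand 13 mm farther back than shut.
Start: joints at [60.751, 5.964, 5.575, 89.605, 0, 77.527], TCP at [0.173, 0.574, 0.304] pointing down, gripper open.
Joint ranges: [-171.21, 171.21], [-48.23, 106.86], [-62.78, 66.21], [-105.2, 120.99], [-86.42, 89.51], [-180, 180]. Speed limits (degrees/s): [127.2, 127.2, 147.25, 180, 180, 180].

### API

Orientations are given as [roll, pitch, yaw] about the fixed x, y, z axes, in that order (R = Rz(yaw) Ry(pitch) Rx(roll)).
In Python, from plant import robot gives the robot as it stands. Calls block until the motion is done:
- robot.move_pose(position, orientation): joint-space move of the TCP to a pose.
- robot.line_to(position, vel=0.15, rotation=None, guard=None): straight line of the TCP; rotation=None keeps the orientation; vel is the mean speed in m/s. With guard (N) it stops when the force on the tool has changed by that much, and returns True; else False.
- robot.goto_joints(angles): joint-space move.
- robot.set_gripper(opening): finger opening in m; the grip force is fixed at half the most; returns when the fingers have stopped.
- robot.pause(seconds).
- robot.ik(position, orientation): joint angles nearest the present ones, or None.
- robot.observe(): the state.
- robot.grab_frame(name): name is "side" or "top" or "wrist"; returns the picture (420x560x3 uint8, blue, green, red); there is no depth.
- robot.get_calibration(name): a dict with "vertical_fov" (degrees; the focal length in pixels is half the picture's height over the tangent of half this angle, whatever the lens; pixels are square), "cx", "cy" (the principal point, pixels), "k1" (the pictures are not rectified: a ray, as slopes to the right and down, at radius r is drawn at 1 + k1 r^2 times it, then the intrinsics apply), "rvec" (rotation vector, rad) and "tvec" (3), from world to camera coordinates, as OpenCV has them. Camera axes: x right, y down, z forward; pixel columns grow to the right and rows downward; lengths in m; the calibration is good to about 2 mm. A picture is of the moment at which its call begins: read the wrist's pose just before it. get_calibration takes no time and is no camera call; for the wrist camera it gives the pose at the moment of the call.
A pose or a line that the arm cannot do raises robot.IKError and nothing moves.
- robot.job_done(): hands the job in; it is judged then, once.
The state is a dict: "time": time; "q": joint angles; "qvel": joint speeds; "joint_torque": joint torques, N m; "tool_pos": TCP position; "tcp_rot": TCP orientation; "ft_force": force on the tool from outside, world axes, zero at the start; "torque": the same for the moment, N m; "gripper_width": finger opening in m; "gripper_force": force on a finger pad.
Only numpy, scipy, OpenCV 4.12 (cv2) and the standard library are available. Lean on these libraries where they do the work, as an engineer would, in place of code of your own. Each camera call takes 0.05 s, during which the arm holds its last target. There are 200 camera calls.

## Working session

There is one attempt and no reset: what is moved stays moved. The work goes in short steps, each a Python script; the robot and the scene stay as the last script left them, time stands still between calls to the robot, and variables do not carry over. Pictures are saved under pics/ and viewed, at most 14 in all, crops included, and the job is handed in when it is done.

```bash
ls; mkdir -p pics; python3 - <<'E'
from plant import robot
import cv2
for n in("top","side"):
    cv2.imwrite(f"pics/{n}0.png",cv2.resize(robot.grab_frame(n),None,fx=1.42,fy=1.42,interpolation=cv2.INTER_CUBIC))
    print(n,robot.get_calibration(n))
o=robot.observe();print(o["time"],o["tcp_rot"],robot.tip_reach)
E
```

```text
pics
top {'vertical_fov': 49.40843426256199, 'cx': 283.0280208020962, 'cy': 208.1992485115214, 'k1': 0.014292554049852593, 'rvec': array([ 2.15551543, -2.11240757,  0.13774101]), 'tvec': array([0.05337827, 0.55959511, 1.28521347])}
side {'vertical_fov': 54.57578341153831, 'cx': 272.3222939291368, 'cy': 208.87369017270248, 'k1': -0.07097979160977279, 'rvec': array([ 2.02703483, -0.53614843,  0.33091489]), 'tvec': array([-0.43478418,  0.19604022,  0.80802694])}
0.1 [-1.79933973e+02 -1.32386280e-02  1.63224508e+02] 0.0726
```

View pics/top0.png

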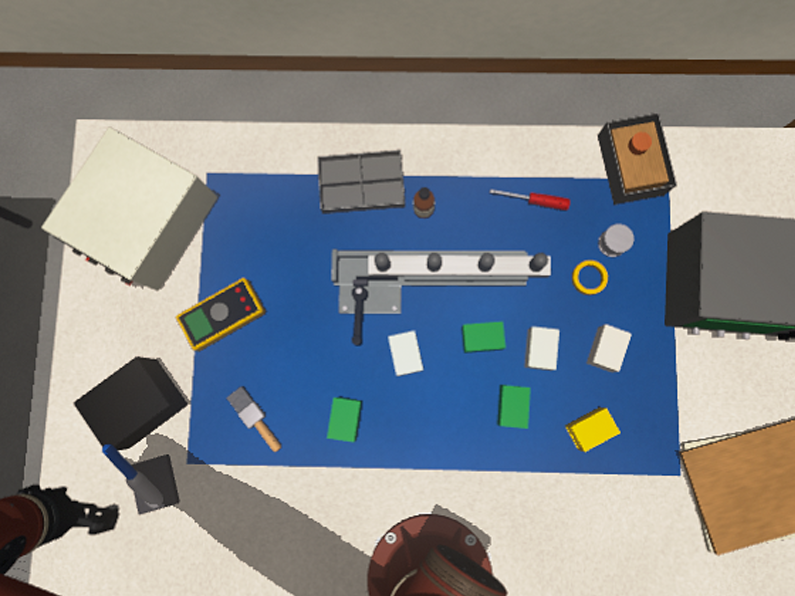

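View pics/side0.png

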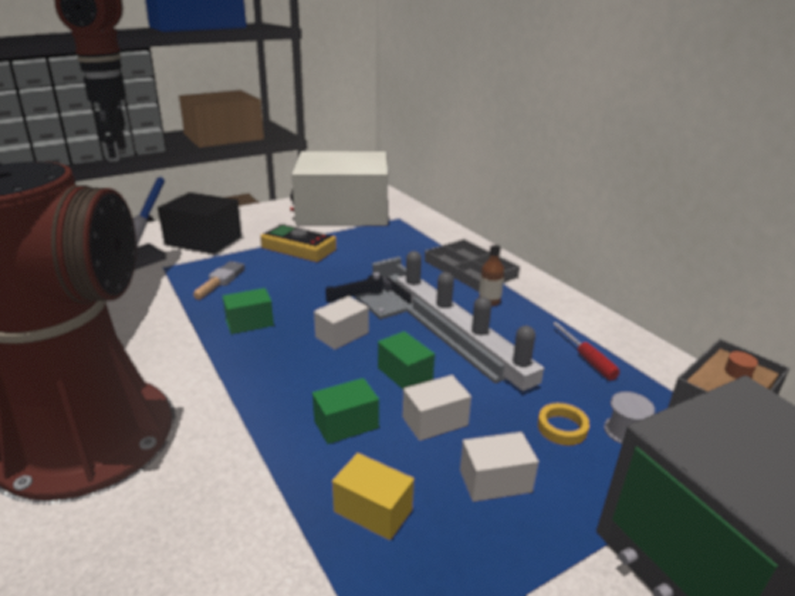

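The images show three white pots, at (406,353), (543,348) and (610,348) in the enlarged top view. The look-alikes are green at (484,337), (345,419) and (514,407), and yellow at (593,430). The open lever's end is at (358,342) and the bar sticks out on the right. I'll fit the poses with code and check them on a close crop.

```bash
cat > h.py <<'E'
import numpy as np, cv2
from scipy.optimize import minimize
from scipy.spatial.transform import Rotation as R
from plant import robot
def proj(P,c):
    P=np.atleast_2d(np.asarray(P,float)); X=P@cv2.Rodrigues(c["rvec"])[0].T+c["tvec"]
    s=X[:,:2]/X[:,2:]; s=s*(1+c["k1"]*(s**2).sum(1,keepdims=True))
    f=210/np.tan(np.radians(c["vertical_fov"]/2)); return s*f+[c["cx"],c["cy"]]
def unproj(px,z,c):
    f=210/np.tan(np.radians(c["vertical_fov"]/2)); d=(np.asarray(px,float)-[c["cx"],c["cy"]])/f; s=d.copy()
    for _ in range(20): s=d/(1+c["k1"]*(s@s))
    M=cv2.Rodrigues(c["rvec"])[0]; o=-M.T@c["tvec"]; r=M.T@np.array([s[0],s[1],1]); return o+r*(z-o[2])/r[2]
def potcorners(x,y,yaw):  # x,y: centre of lying pot; mouth along yaw
    c,s=np.cos(yaw),np.sin(yaw)
    return np.array([[x+c*a-s*b,y+s*a+c*b,z] for a in(-.04,.04) for b in(-.027,.027) for z in(0,.054)])
def whitemask(im):
    h=cv2.cvtColor(im,cv2.COLOR_BGR2HSV); return ((h[...,1]<60)&(h[...,2]>95)).astype(np.uint8)
def pots(im,c,box=(.25,.55,-.5,.4)):
    m=whitemask(im); n,l,st,ce=cv2.connectedComponentsWithStats(m); out=[]
    for i in range(1,n):
        if not 250<st[i,4]<1100: continue
        p=unproj(ce[i],.04,c)
        if not(box[0]<p[0]<box[1] and box[2]<p[1]<box[3]): continue
        S=8; big=cv2.resize((l==i).astype(np.uint8)*255,None,fx=S,fy=S,interpolation=cv2.INTER_LINEAR)>127
        def cost(v):
            q=np.zeros(big.shape,np.uint8); h=cv2.convexHull(((proj(potcorners(*v),c)+.5)*S).astype(np.int32)); cv2.fillConvexPoly(q,h,1)
            q=q>0; return 1-(q&big).sum()/(q|big).sum()
        best=min((minimize(cost,[p[0],p[1],a],method="Nelder-Mead",options=dict(initial_simplex=[[p[0],p[1],a],[p[0]+.01,p[1],a],[p[0],p[1]+.01,a],[p[0],p[1],a+.2]],maxiter=120)) for a in(-.4,0,.4)),key=lambda r:r.fun)
        out.append((*best.x,best.fun))
    return out
E
python3 - <<'E'
from h import *
im=robot.grab_frame("top");c=robot.get_calibration("top")
for p in pots(im,c):
    print(np.round(p,4)); 
    for q in proj(potcorners(*p[:3]),c): cv2.circle(im,tuple(int(v) for v in q+.5),0,(0,0,255),-1)
for n,px in dict(barR=(551,265),barL=(368,265),stop=(334,265),pegR=(540,262),lever=(358,340),piv=(360,292)).items(): print(n,np.round(unproj(np.array(px)/1.42,.04,c),3))
cv2.imwrite("pics/crop1.png",cv2.resize(im[165:275,225:455],None,fx=3.45,fy=3.45,interpolation=cv2.INTER_CUBIC))
E
```

```text
[ 0.4615 -0.3573 -0.3532  0.1559]
[ 0.458  -0.2232 -0.1111  0.0929]
[0.4424 0.0559 0.2445 0.0378]
[0.3258 0.3768 0.2179 0.4588]
barR [ 0.628 -0.24   0.04 ]
barL [0.622 0.136 0.04 ]
stop [0.62  0.207 0.04 ]
pegR [ 0.634 -0.218  0.04 ]
lever [0.466 0.152 0.04 ]
piv [0.565 0.151 0.04 ]
```

View pics/crop1.png

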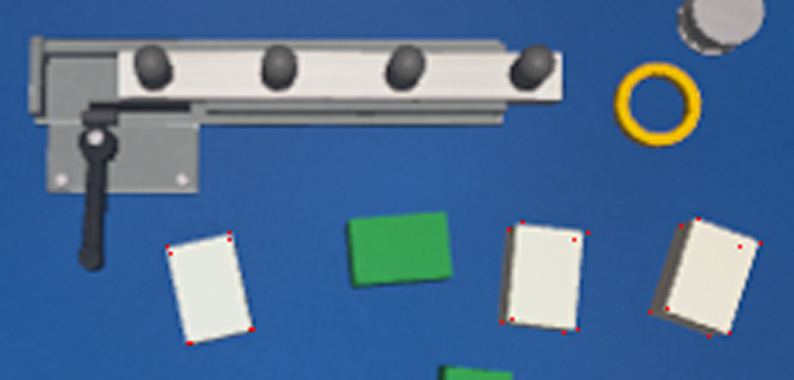

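The crop confirms three white pots at crop pixels (210,288), (543,277) and (707,275), with outlines matching the fit. The bar's right end is at (561,76), the stop plate's outer edge at x≈31, the lever pivot at (96,138) and the lever end at (90,258). Next I'll refine the rack pose, check reachability and then move.

```bash
cat >> h.py <<'E'
def brightpots(im,c):
    """fit only the lit top face (z=54 mm)"""
    h=cv2.cvtColor(im,cv2.COLOR_BGR2HSV); m=((h[...,1]<60)&(h[...,2]>150)).astype(np.uint8)
    n,l,st,ce=cv2.connectedComponentsWithStats(m,connectivity=4); out=[]
    for i in range(1,n):
        if not 250<st[i,4]<1100: continue
        p=unproj(ce[i],.054,c)
        if not(.3<p[0]<.56 and -.5<p[1]<.25): continue
        S=8; big=cv2.resize((l==i).astype(np.uint8)*255,None,fx=S,fy=S,interpolation=cv2.INTER_LINEAR)>127
        def cost(v):
            q=np.zeros(big.shape,np.uint8); cv2.fillConvexPoly(q,cv2.convexHull(((proj(potcorners(*v)[1::2],c)+.5)*S).astype(np.int32)),1)
            q=q>0; return 1-(q&big).sum()/(q|big).sum()
        best=min((minimize(cost,[p[0],p[1],a],method="Nelder-Mead",options=dict(initial_simplex=[[p[0],p[1],a],[p[0]+.01,p[1],a],[p[0],p[1]+.01,a],[p[0],p[1],a+.2]],maxiter=120)) for a in(-.4,0,.4)),key=lambda r:r.fun)
        out.append((*best.x,best.fun))
    return out
def euler(a,yv):
    """tool z along a, tool y along yv -> [roll,pitch,yaw]"""
    a=np.array(a,float)/np.linalg.norm(a); y=np.array(yv,float); y-=a*(y@a); y/=np.linalg.norm(y)
    return R.from_matrix(np.c_[np.cross(y,a),y,a]).as_euler("xyz",degrees=True)
E
python3 - <<'E'
from h import *
from scipy.optimize import least_squares
im=robot.grab_frame("top");c=robot.get_calibration("top")
for p in brightpots(im,c): print("pot",np.round(p,4))
cl=lambda u,v:np.array([u/3.45+225-.35,v/3.45+165-.35])
# rack-frame points and clicks (b: bar shift)
pts=[((.037,.2025,.044),(31,38),0),((-.037,.2025,.044),(31,116),0),((.037,-.2025,.032),(500,41),0),((-.037,-.2025,.032),(503,122),0),
((.02,-.1875,.04),(561,52),1),((-.02,-.1875,.04),(561,100),1),((.02,.1875,.04),(118,52),1),((-.02,.1875,.04),(118,97),1),((-.056,.14,.045),(96,138),0)]
def f(v):
    r=[]
    for P,k,b in pts:
        x,y,z=P; y+=b*v[3]; r+=list(proj([v[0]+np.cos(v[2])*x-np.sin(v[2])*y,v[1]+np.sin(v[2])*x+np.cos(v[2])*y,z],c)[0]-cl(*k))
    return np.array(r)
s=least_squares(f,[.625,0,0,-.06],loss="soft_l1"); print("rack",np.round(s.x,4)); print(np.round(s.fun.reshape(-1,2)[:, :] if 0 else f(s.x).reshape(-1,2),1).tolist())
np.save("rack.npy",s.x[:3]); x0,y0,t=s.x[:3]
W=lambda x,y,z:np.array([x0+np.cos(t)*x-np.sin(t)*y,y0+np.sin(t)*x+np.cos(t)*y,z])
# reach tests
for ph in(50,60,70):
  for p in brightpots(im,c):
    d=np.array([np.cos(p[2]),np.sin(p[2]),0]); a=np.cos(np.radians(ph))*d-np.sin(np.radians(ph))*np.array([0,0,1]); n=np.cross([0,0,1],d)
    for sg in(1,-1):
      q=robot.ik(np.array([p[0],p[1],.03])-.054*a,euler(a,sg*n)); print("grasp",ph,sg,None if q is None else np.round(q))
  for i in range(4):
    pk=W(0,-.1575+.105*i,.085); d=np.array([pk[0],pk[1],0]);d/=np.linalg.norm(d)
    ps=90-ph; a=np.cos(np.radians(ps))*d-np.sin(np.radians(ps))*np.array([0,0,1]); n=np.cross([0,0,1],d)
    for h in(0,.08):
     for sg in(1,-1):
      q=robot.ik(pk+[0,0,h]-.054*a,euler(a,sg*n)); print("place",ph,i,h,sg,None if q is None else np.round(q))
E
```

```text
pot [ 0.4614 -0.356  -0.3425  0.0344]
pot [ 0.4578 -0.2202 -0.0955  0.0465]
pot [0.4416 0.0557 0.2393 0.0399]
rack [ 0.6236  0.0117  0.013  -0.0623]
[[-0.8, -1.9], [-1.5, 0.2], [0.6, -1.3], [0.3, -0.1], [-0.2, 0.6], [0.1, 0.2], [0.2, 0.1], [-0.0, 0.4], [0.9, 0.4]]
grasp 50 1 [-64. -35. -61.  32.  27. -37.]
grasp 50 -1 [-64. -35. -61.  32.  27. 143.]
grasp 50 1 None
grasp 50 -1 None
grasp 50 1 None
grasp 50 -1 None
place 50 0 0 1 None
place 50 0 0 -1 None
place 50 0 0.08 1 [-31. -47. -61.  28.  14. -12.]
place 50 0 0.08 -1 [-31. -47. -61.  28.  14. 168.]
place 50 1 0 1 None
place 50 1 0 -1 None
place 50 1 0.08 1 None
place 50 1 0.08 -1 None
place 50 2 0 1 None
place 50 2 0 -1 None
place 50 2 0.08 1 None
place 50 2 0.08 -1 None
place 50 3 0 1 None
place 50 3 0 -1 None
place 50 3 0.08 1 [ -2. -46. -60.  27.  13. -12.]
place 50 3 0.08 -1 [ -2. -46. -60.  27.  13. 168.]
grasp 60 1 [-60. -25. -50.  40.  19. -36.]
grasp 60 -1 [-60. -25. -50.  40.  19. 144.]
grasp 60 1 [-53. -43. -62.  50.  22. -44.]
grasp 60 -1 [-53. -43. -62.  50.  22. 136.]
grasp 60 1 None
grasp 60 -1 None
place 60 0 0 1 
[... 195 characters left out ...]
1 None
place 60 2 0.08 1 None
place 60 2 0.08 -1 None
place 60 3 0 1 None
place 60 3 0 -1 None
place 60 3 0.08 1 None
place 60 3 0.08 -1 None
grasp 70 1 [-56. -14. -39.  49.  12. -35.]
grasp 70 -1 [-56. -14. -39.  49.  12. 145.]
grasp 70 1 [-48. -30. -51.  54.  13. -41.]
grasp 70 -1 [-48. -30. -51.  54.  13. 139.]
grasp 70 1 None
grasp 70 -1 None
place 70 0 0 1 None
place 70 0 0 -1 None
place 70 0 0.08 1 None
place 70 0 0.08 -1 None
place 70 1 0 1 None
place 70 1 0 -1 None
place 70 1 0.08 1 None
place 70 1 0.08 -1 None
place 70 2 0 1 None
place 70 2 0 -1 None
place 70 2 0.08 1 None
place 70 2 0.08 -1 None
place 70 3 0 1 None
place 70 3 0 -1 None
place 70 3 0.08 1 None
place 70 3 0.08 -1 None
```

```bash
python3 - <<'E'
from h import *
x0,y0,t=np.load("rack.npy")
W=lambda x,y,z:np.array([x0+np.cos(t)*x-np.sin(t)*y,y0+np.sin(t)*x+np.cos(t)*y,z])
Z=np.array([0,0,1.])
def ok(g,yaw,el,h=(0,.09)):
    d=np.array([np.cos(np.radians(yaw)),np.sin(np.radians(yaw)),0]); a=np.cos(np.radians(el))*d-np.sin(np.radians(el))*Z
    return all(robot.ik(g+[0,0,k]-.054*a,euler(a,np.cross(Z,d))) is not None for k in h)
for ph in range(40,91,10):
    print("phi",ph,[[y for y in range(-180,180,15) if ok(W(0,-.1575+.105*i,.085),y,90-ph)] for i in range(4)])
for ph in (50,60,70,80,90):
    print("pot2 grasp",ph,[y for y in range(-180,180,15) if ok(np.array([.4416,.0557,.03]),y,ph)])
E
```

```text
phi 40 [[-135, -120, -105, -90, -75, -60, -45, -30, -15, 0, 15, 30, 45, 60, 75, 90, 105], [-135, -120, -105, -90, -75, -60, -45, -30, -15, 0, 15, 30, 45, 60, 75, 90, 105, 120], [-120, -105, -90, -75, -60, -45, -30, -15, 0, 15, 30, 45, 60, 75, 90, 105, 120], [-105, -90, -75, -60, -45, -30, -15, 0, 15, 30, 45, 60, 75, 90, 105, 120, 135]]
phi 50 [[-120, -105, -90, -75, -60, -45, 0, 15, 30, 45, 60, 75, 90], [-120, -105, -90, -75, -60, -45, -30, 15, 30, 45, 60, 75, 90, 105], [-105, -90, -75, -60, -45, -30, 30, 45, 60, 75, 90, 105], [-105, -90, -75, -60, -45, -30, -15, 30, 45, 60, 75, 90, 105, 120]]
phi 60 [[-120, -105, -90, -75, -60, 15, 30, 45, 60, 75], [-105, -90, -75, -60, -45, 30, 45, 60, 75, 90], [-105, -90, -75, -60, -45, 45, 60, 75, 90], [-90, -75, -60, -45, -30, 45, 60, 75, 90, 105]]
phi 70 [[-105, -90, -75, -60, 30, 45, 60], [-105, -90, -75, -60, -45, 45, 60, 75], [-90, -75, -60, -45, 45, 60, 75, 90], [-75, -60, -45, -30, 60, 75, 90]]
phi 80 [[-90, -75, -60, 30, 45], [-90, -75, -60, 45, 60], [-75, -60, -45, 45, 60, 75], [-75, -60, -45, -30, 60, 75]]
phi 90 [[-75, -60, 30], [-75, -60], [-60, -45], [-45, -30, 60]]
pot2 grasp 50 [-180, -165, -150, -135, -120, -105, -90, -75, -60, 60, 75, 90, 105, 120, 135, 150, 165]
pot2 grasp 60 [-180, -165, -150, -135, -120, -105, -90, -75, -60, -45, 60, 75, 90, 105, 120, 135, 150, 165]
pot2 grasp 70 [-180, -165, -150, -135, -120, -105, -90, -75, -60, -45, -30, 30, 45, 60, 75, 90, 105, 120, 135, 150, 165]
pot2 grasp 80 [-180, -165, -150, -135, -120, -105, -90, -75, -60, -45, -30, -15, 0, 15, 30, 45, 60, 75, 90, 105, 120, 135, 150, 165]
pot2 grasp 90 [-180, -165, -150, -135, -120, -105, -90, -75, -60, -45, -30, -15, 0, 15, 30, 45, 60, 75, 90, 105, 120, 135, 150, 165]<stdin>:7: UserWarning: Gimbal lock detected. Setting third angle to zero since it is not possible to uniquely determine all angles.
```

```bash
cat >> h.py <<'E'
try: x0,y0,t=np.load("rack.npy")
except OSError: pass
W=lambda x,y,z:np.array([x0+np.cos(t)*x-np.sin(t)*y,y0+np.sin(t)*x+np.cos(t)*y,z])
Z=np.array([0,0,1.])
def unW(p): d=np.array(p[:2])-[x0,y0]; return np.array([np.cos(t)*d[0]+np.sin(t)*d[1],-np.sin(t)*d[0]+np.cos(t)*d[1]])
E
python3 - <<'E'
from h import *
T=robot.tip_reach
o=euler([0,0,-1],W(1,0,0)-W(0,0,0))
robot.set_gripper(0)
robot.move_pose(W(0,-.30,.25),o); 
print(robot.observe()["time"],robot.line_to(W(0,-.30,.05+T),vel=.2))
g=robot.line_to(W(0,-.1575-.026+.02,.05+T),vel=.05,guard=18)
s=robot.observe(); print(g,unW(s["tool_pos"]),s["tool_pos"],s["ft_force"],s["time"])
robot.line_to(W(0,-.22,.05+T),vel=.15)
robot.line_to(W(0,-.26,.30),vel=.25)
im=robot.grab_frame("top"); cv2.imwrite("pics/t2.png",cv2.resize(im[150:290,215:455],None,fx=3.3,fy=3.3,interpolation=cv2.INTER_CUBIC))
E
```

```text
4.375 False
True [ 0.00035792 -0.18033818] [ 0.62632915 -0.16857137  0.12310699] [ 1.55908962 -3.55600975  1.6955746 ] 7.275
```

View pics/t2.png

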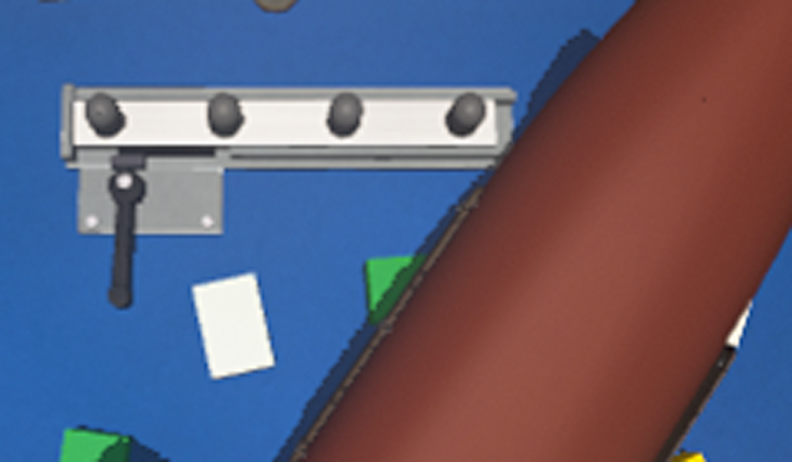

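The bar's left end now touches the stop plate (crop x≈73), and peg0 is at (465,115). The lever still points to the robot, with its end at (120,297). Now I'll flip the lever.

```bash
python3 - <<'E'
from h import *
T=robot.tip_reach; z=.02+T; r=.078
def wp(al,d,sg):
    a=np.radians(al); u=np.array([np.cos(a),np.sin(a)]); n=np.array([-u[1],u[0]])
    p=np.array([-.056,.14])+r*u+d*n; nn=np.array([np.cos(t)*n[0]-np.sin(t)*n[1],np.sin(t)*n[0]+np.cos(t)*n[1],0])
    return W(p[0],p[1],z), euler([0,0,-1],sg*np.cross(Z,nn))
als=list(range(175,89,-10))+[90]
for sg in(1,-1):
    qs=[robot.ik(*wp(a,.018,sg)) for a in [181]+als]; print(sg,[None if q is None else round(q[5]) for q in qs])
    if all(q is not None for q in qs): break
p,o=wp(181,.03,sg)
robot.move_pose(p+[0,0,.2],o); robot.line_to(p,vel=.2)
for a in als:
    p,o=wp(a,.018,sg); g=robot.line_to(p,vel=.08,rotation=o,guard=30)
    s=robot.observe(); print(a,g,np.round(s["ft_force"],1),round(s["time"],1))
    if g: break
p,o=wp(90,.013,sg); print(robot.line_to(p,vel=.03,rotation=o,guard=15),np.round(robot.observe()["ft_force"],1))
p,o=wp(90,.04,sg); robot.line_to(p,vel=.15,rotation=o); robot.line_to(p+[0,0,.25],vel=.3)
robot.goto_joints([60.751,5.964,5.575,89.605,0,77.527])
im=robot.grab_frame("top"); c=robot.get_calibration("top"); print(robot.observe()["time"])
for q in brightpots(im,c): print(np.round(q,4))
cv2.imwrite("pics/t3.png",cv2.resize(im[150:290,215:455],None,fx=3.3,fy=3.3,interpolation=cv2.INTER_CUBIC))
E
```

```text
1 [88, 95, 107, 119, 130, 141, 152, 163, 174, -176, -171]
175 False [ 0.4 -0.7 -0.7] 11.6
165 False [-0.   0.9  0.6] 11.9
155 False [-0.5 -0.4 -0.4] 12.3
145 False [-0.  -0.9  0. ] 12.6
135 False [-1.5 -0.9 -0.1] 12.9
125 False [-1.9 -1.  -0.3] 13.2
115 False [0.3 0.2 0.3] 13.6
105 False [0.1 1.  0.4] 13.9Traceback (most recent call last):
  File "<stdin>", line 14, in <module>
plant.IKError: the arm cannot follow that straight line within its joint ranges
```

```bash
python3 - <<'E'
from h import *
z=.02+robot.tip_reach; P=lambda al,d,r=.078:W(-.056+r*np.cos(np.radians(al))-d*np.sin(np.radians(al)),.14+r*np.sin(np.radians(al))+d*np.cos(np.radians(al)),z)
print(robot.line_to(P(97,.02),vel=.06,guard=20),robot.line_to(P(90,.014),vel=.04,guard=15),unW(robot.observe()["tool_pos"]),np.round(robot.observe()["ft_force"],1))
robot.line_to(P(90,.04),vel=.15); robot.line_to(P(90,.04)+[0,0,.25],vel=.3)
robot.goto_joints([60.751,5.964,5.575,89.605,0,77.527])
im=robot.grab_frame("top"); c=robot.get_calibration("top"); print(robot.observe()["time"])
for q in brightpots(im,c): print(np.round(q,4))
cv2.imwrite("pics/t3.png",cv2.resize(im[150:290,215:455],None,fx=3.3,fy=3.3,interpolation=cv2.INTER_CUBIC))
E
```

```text
False True [-0.0739551   0.21720831] [-2.5 -1.1  1.4]
17.7083
[ 0.4614 -0.356  -0.3425  0.0344]
[ 0.4576 -0.2201 -0.1033  0.0474]
[0.4416 0.0559 0.2416 0.04  ]
```

View pics/t3.png

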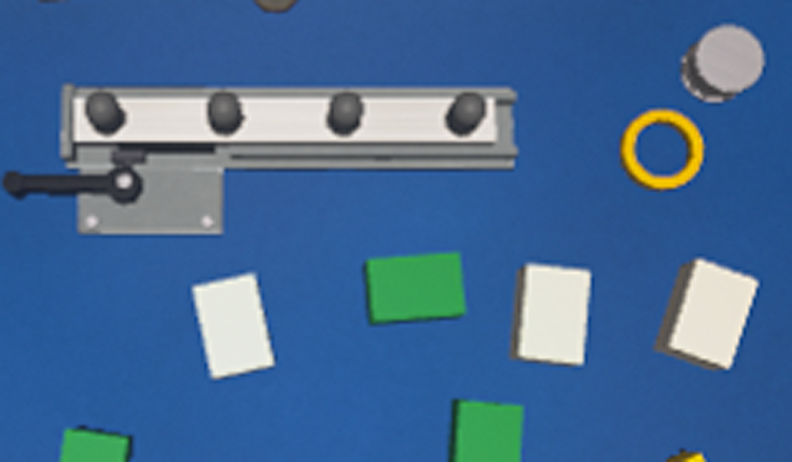

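The lever now points along +y from pivot (124,183) to end (12,183), so it is locked and the bar is home. All three pots are where they were. First pot: the right one onto peg0.

```bash
python3 - <<'E'
from h import *
c=robot.get_calibration("top"); k=lambda u,v:unproj([u/3.3+215-.35,v/3.3+150-.35],.04,c)
C=[k(497,97),k(497,143),k(73,97),k(73,141)]
m=np.mean(C,0); y=(C[2]+C[3]-C[0]-C[1])/2; print("bar",m,np.linalg.norm(y),np.arctan2(-y[0],y[1]),[x0,y0,t])
E
cat >> h.py <<'E'
def M(p,Rm): A=np.eye(4);A[:3,:3]=Rm;A[:3,3]=p;return A
def transfer(pot,peg,phi,yaws,dry=False,zg=.03,s=.035,opn=.074,hov=.09):
    """grasp lying pot (x,y,yaw) at phi below horizontal, set it over bar peg"""
    x,y,w=pot[:3]; d=np.array([np.cos(w),np.sin(w),0]); n=np.cross(Z,d); f=np.radians(phi); a=np.cos(f)*d-np.sin(f)*Z
    org=np.array([x,y,.027])-.04*d; G=org+s*d; G[2]=zg; G=G-.054*a
    pg=W(0,-.1575+.105*peg,.1205)
    for yw in yaws:
      for sg in(1,-1):
        og=euler(a,sg*n); Tg=M(G,R.from_euler("xyz",og,degrees=True).as_matrix()); Pg=M(org,np.c_[n,np.cross(d,n),d])
        e=np.array([np.cos(np.radians(yw)),np.sin(np.radians(yw)),0]); n2=np.cross(e,Z); m2=-Z
        Tp=M(pg,np.c_[n2,np.cross(m2,n2),m2])@np.linalg.inv(Pg)@Tg
        op=R.from_matrix(Tp[:3,:3]).as_euler("xyz",degrees=True); P=Tp[:3,3]; ap=Tp[:3,2]
        need=[(G,og),(G-.09*a,og),(G+[0,0,.2],og),(P,op),(P+[0,0,hov],op),(P-.09*ap,op)]
        q=[robot.ik(*v) for v in need]
        if any(v is None for v in q): print(yw,sg,[v is not None for v in q]); continue
        hi=next((h for h in(.25,.2,.16,.12,hov) if robot.ik(P+[0,0,h],op) is not None))
        print("yaw",yw,sg,"hi",hi,"q6",[round(v[5]) for v in q],"ap",np.round(ap,2))
        if dry: return
        robot.set_gripper(opn); robot.move_pose(G-.09*a+[0,0,.06],og); robot.line_to(G-.09*a,vel=.2); print("contact",robot.line_to(G,vel=.12,guard=15))
        robot.set_gripper(.04); o=robot.observe(); print("grip",o["gripper_width"],o["gripper_force"])
        robot.line_to(G+[0,0,.2],vel=.2); robot.move_pose(P+[0,0,hi],op); 
        if hi>hov: robot.line_to(P+[0,0,hov],vel=.2)
        g=robot.line_to(P+[0,0,.002],vel=.08,guard=8); o=robot.observe(); print("down",g,o["tool_pos"]-P,np.round(o["ft_force"],1),o["gripper_width"])
        if g and o["tool_pos"][2]-P[2]>.008: print("STOPPED HIGH"); np.savez("held.npz",P=P,op=op); return False
        robot.set_gripper(.066); robot.line_to(P-.09*ap,vel=.12); 
        return True
    print("no plan")
HOME=[60.751,5.964,5.575,89.605,0,77.527]
def look(name):
    robot.line_to(robot.observe()["tool_pos"]+[0,0,.1],vel=.25) if robot.ik(robot.observe()["tool_pos"]+[0,0,.1],robot.observe()["tcp_rot"]) is not None else None
    robot.goto_joints(HOME); im=robot.grab_frame("top"); c=robot.get_calibration("top"); print(robot.observe()["time"])
    for q in brightpots(im,c): print(np.round(q,4))
    sd=robot.grab_frame("side")
    A=cv2.resize(im[150:290,215:455],None,fx=2.5,fy=2.5,interpolation=cv2.INTER_CUBIC); B=cv2.resize(sd[160:360,200:460],(325,250))
    v=np.zeros((600,600,3),np.uint8); v[:350]=A; v[350:,:325]=B; cv2.imwrite(f"pics/{name}.png",v)
E
python3 - <<'E'
from h import *
transfer((.4614,-.356,-.3425),0,55,(20,30,15,40),dry=True)
transfer((.4614,-.356,-.3425),0,60,(20,30,15,40),dry=True)
transfer((.4577,-.2201,-.10),1,62,(-45,-50,-55),dry=True)
transfer((.4577,-.2201,-.10),1,65,(-45,-50,-55),dry=True)
transfer((.4416,.0557,.24),3,80,(-60,-45,-30),dry=True)
transfer((.4416,.0557,.24),3,75,(-60,-45,-30),dry=True)
E
```

```text
bar [0.62603804 0.0139729  0.04      ] 0.3765594668977966 0.015327667406055453 [np.float64(0.6236322017144614), np.float64(0.011746996375797979), np.float64(0.012970795927882044)]
yaw 20 1 hi 0.25 q6 [-37, -43, -37, 128, 128, 115] ap [ 0.77  0.28 -0.57]
yaw 20 1 hi 0.25 q6 [-37, -41, -37, 130, 130, 114] ap [ 0.81  0.3  -0.5 ]
-45 1 [True, False, True, True, True, False]
-45 -1 [True, False, True, True, True, False]
-50 1 [True, False, True, True, True, True]
-50 -1 [True, False, True, True, True, True]
-55 1 [True, False, True, True, True, True]
-55 -1 [True, False, True, True, True, True]
no plan
-45 1 [True, False, True, True, True, False]
-45 -1 [True, False, True, True, True, False]
-50 1 [True, False, True, True, True, True]
-50 -1 [True, False, True, True, True, True]
-55 1 [True, False, True, True, True, True]
-55 -1 [True, False, True, True, True, True]
no plan
yaw -60 1 hi 0.25 q6 [-26, -28, -26, -96, -96, -54] ap [ 0.49 -0.85 -0.17]
-60 1 [True, False, True, True, True, True]
-60 -1 [True, False, True, True, True, True]
-45 1 [True, False, True, True, True, True]
-45 -1 [True, False, True, True, True, True]
-30 1 [True, False, True, True, True, True]
-30 -1 [True, False, True, True, True, True]
no plan
```

```bash
python3 - <<'E'
import numpy as np,re
np.save("rack.npy",[.6258,.0137,.0145])
s=open("h.py").read()
s=s.replace("(G-.09*a,og),(G+[0,0,.2],og)","(G+[0,0,.1],og),(G+[0,0,.2],og)").replace("robot.move_pose(G-.09*a+[0,0,.06],og); robot.line_to(G-.09*a,vel=.2);","robot.move_pose(G+[0,0,.1],og);")
open("h.py","w").write(s)
E
python3 - <<'E'
from h import *
transfer((.4577,-.2201,-.10),1,62,(-45,-50,-55),dry=True)
transfer((.4416,.0557,.24),3,75,(-60,-45,-30),dry=True)
print(transfer((.4614,-.356,-.3425),0,58,(20,30,15,40)))
look("t4")
E
```

```text
yaw -45 1 hi 0.25 q6 [-43, -43, -43, -154, -154, -147] ap [ 0.62 -0.62 -0.47]
yaw -60 1 hi 0.25 q6 [-28, -28, -28, -95, -95, -66] ap [ 0.48 -0.84 -0.26]
yaw 20 1 hi 0.25 q6 [-37, -37, -37, 130, 130, 115] ap [ 0.8   0.29 -0.53]
contact False
grip 0.05330871854458062 61.572242975234985
down False [ 0.00029267 -0.00027495  0.00275629] [ 1.   0.2 -0.5] 0.05331290137295304
True
33.65
[0.4678 0.0515 0.2756 0.0379]
[ 0.4577 -0.2203 -0.1059  0.0473]
```

View pics/t4.png

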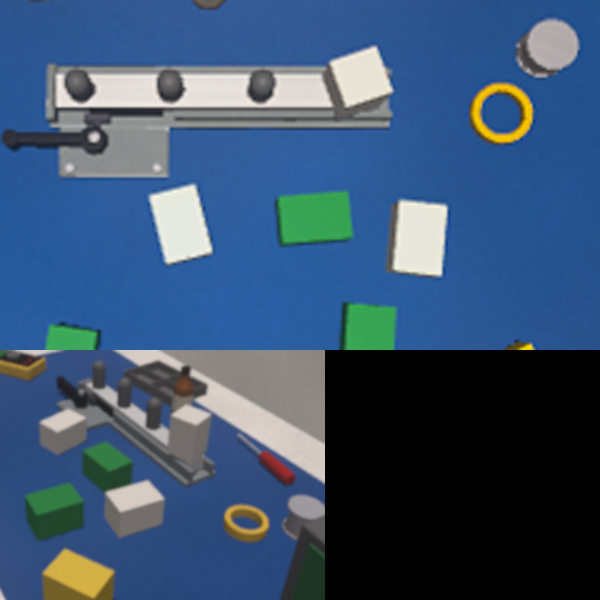

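Pot one sits upright on peg0 (top at (358,78), upright in the side view too). The left pot has been knocked a few centimetres, so I'll use its new pose (0.468, 0.052) and put it on peg3.

```bash
python3 - <<'E'
from h import *
print(transfer((.4678,.0515,.2756),3,72,(-50,-45,-60)))
look("t5")
E
```

```text
yaw -50 1 hi 0.25 q6 [-31, -31, -31, -125, -125, -102] ap [ 0.61 -0.73 -0.31]
contact False
grip 0.05315300831947866 63.857234716415405
down True [-0.00036367 -0.000338    0.00329437] [ 0.6 -0.3  3.9] 0.05343278222883842
True
46.45
[ 0.458  -0.2199 -0.1074  0.0495]
```

View pics/t5.png

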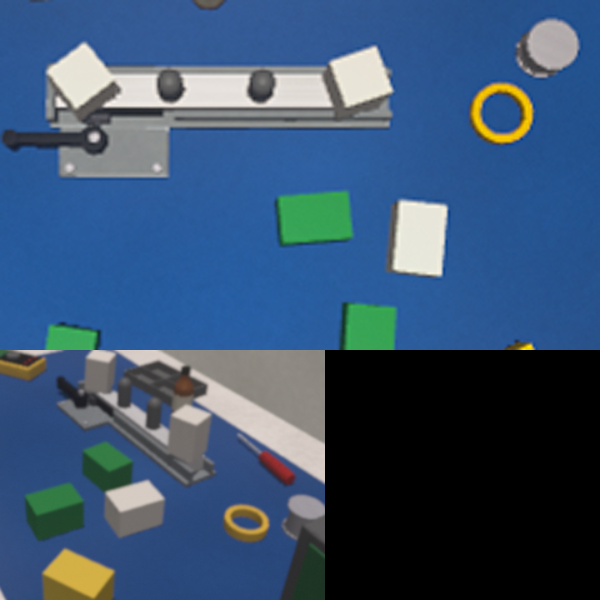

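Both pots look upright, but the peg3 pot stopped 3.3 mm high. Turned 40°, its corner overhangs the stop plate, which is 44 mm high against the bar's 40 mm, so it rests on that instead of the bar. I'll regrasp it and move it to peg1, keeping peg2 for the last pot.

```bash
sed -i 's/^        if dry: return$/        np.savez("last.npz",P=P,op=op,ap=ap)\n        if dry: return/' h.py
python3 - <<'E'
from h import *
transfer((.4678,.0515,.2756),3,72,(-50,),dry=True)
L=np.load("last.npz");P,op,ap=L["P"],L["op"],L["ap"]; sh=W(0,-.21,0)-W(0,0,0); P1=P+sh
print([robot.ik(p,op) is not None for p in(P,P-.09*ap,P+[0,0,.1],P1+[0,0,.1],P1,P1-.09*ap)])
A=P+[0,0,.003]
robot.set_gripper(.078); robot.move_pose(A-.09*ap+[0,0,.08],op); robot.line_to(A-.09*ap,vel=.2); print(robot.line_to(A,vel=.1,guard=12))
robot.set_gripper(.04); print(robot.observe()["gripper_width"])
robot.line_to(P+[0,0,.1],vel=.15); robot.line_to(P1+[0,0,.1],vel=.2)
g=robot.line_to(P1+[0,0,.002],vel=.08,guard=8); o=robot.observe(); print(g,o["tool_pos"]-P1,np.round(o["ft_force"],1),o["gripper_width"])
if not(g and o["tool_pos"][2]-P1[2]>.012):
    robot.set_gripper(.066); robot.line_to(P1-.09*ap,vel=.12); look("t6")
E
```

```text
yaw -50 1 hi 0.25 q6 [-31, -31, -31, -125, -125, -102] ap [ 0.61 -0.73 -0.31]
[True, True, True, True, True, True]
False
0.053241674805607604
True [-0.00057557 -0.00031185  0.00655628] [ 0.5 -2.7  4.5] 0.0531216518129016
59.4667
[ 0.458  -0.2199 -0.1074  0.0495]
```

View pics/t6.png

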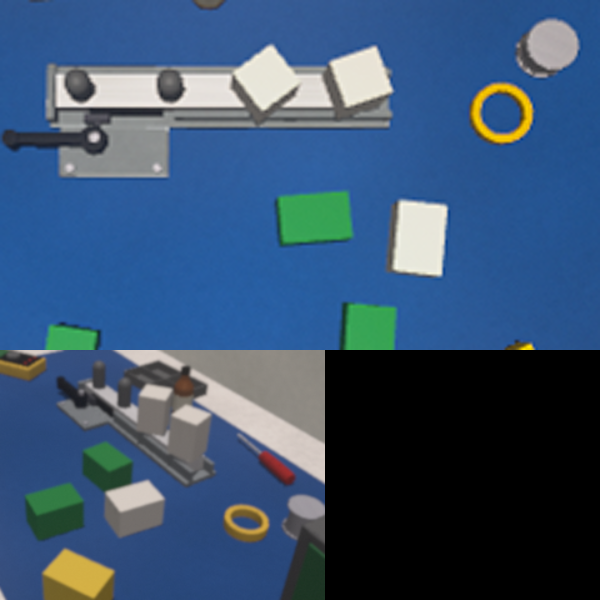

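The pot is now over peg1 (top at (265,78)). It touched down early and dropped on release, so I'll check its level after the last pot. Now the last pot goes onto peg2.

```bash
python3 - <<'E'
from h import *
print(transfer((.458,-.2199,-.1074),2,62,(-45,-50,-40)))
look("t7")
s=robot.grab_frame("side"); cv2.imwrite("pics/s7.png",cv2.resize(s[165:275,250:390],None,fx=5,fy=5,interpolation=cv2.INTER_CUBIC))
E
```

```text
yaw -45 1 hi 0.25 q6 [-43, -43, -43, -142, -142, -131] ap [ 0.62 -0.62 -0.47]
contact False
grip 0.05351960561029659 63.54400277137756
down False [0.00039448 0.00012632 0.00278566] [-0.3  0.6 -0.2] 0.05348664237012318
True
73.7417
```

View pics/t7.png

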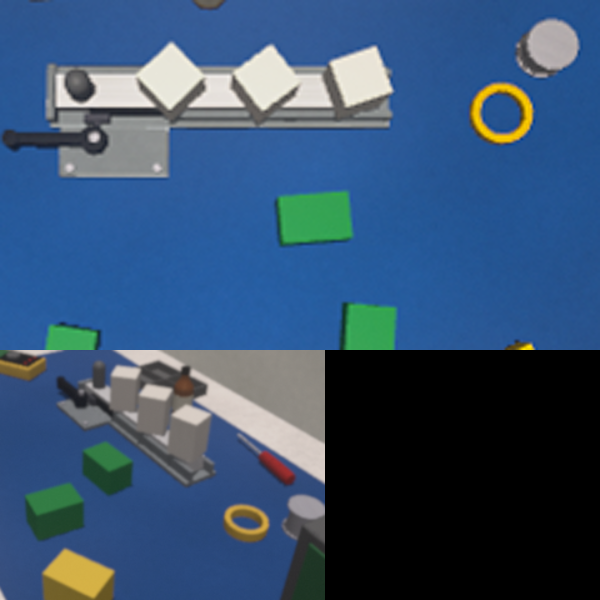

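View pics/s7.png

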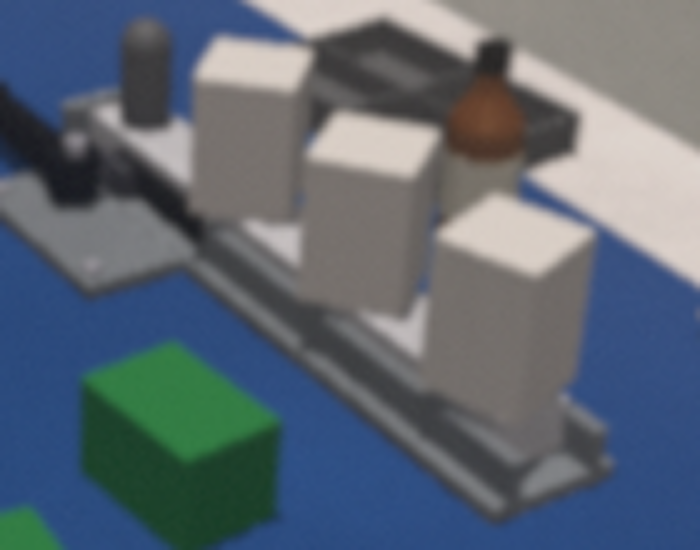

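All three pots sit over pegs 2, 1 and 0: tops at (170,77), (265,78) and (358,78) in the top view, upright in the side crop. I'll overlay a seated-pot model on the side view to confirm they are fully down.

```bash
python3 - <<'E'
from h import *
im=robot.grab_frame("top");c=robot.get_calibration("top");sd=robot.grab_frame("side");cs=robot.get_calibration("side")
h=cv2.cvtColor(im,cv2.COLOR_BGR2HSV); S=8
K=5; big=cv2.resize(sd[165:275,250:390],None,fx=K,fy=K,interpolation=cv2.INTER_CUBIC)
for i,yw in((0,20),(1,-50),(2,-45)):
    p=W(0,-.1575+.105*i,.12); u=proj(p,c)[0]; m=np.zeros(im.shape[:2],np.uint8); y,x=int(u[1]),int(u[0])
    m[y-17:y+18,x-17:x+18]=((h[...,1]<60)&(h[...,2]>185))[y-17:y+18,x-17:x+18]
    n,l,st,ce=cv2.connectedComponentsWithStats(m,connectivity=4); m=(l==l[y,x]).astype(np.uint8); b=cv2.resize(m*255,None,fx=S,fy=S)>127
    def cor(v,z): a=v[2]; return np.array([[v[0]+np.cos(a)*s-np.sin(a)*w,v[1]+np.sin(a)*s+np.cos(a)*w,z] for s,w in((-.027,-.027),(.027,-.027),(.027,.027),(-.027,.027))])
    def cost(v):
        q=np.zeros(b.shape,np.uint8); cv2.fillConvexPoly(q,((proj(cor(v,.12),c)+.5)*S).astype(np.int32),1); q=q>0; return 1-(q&b).sum()/(q|b).sum()
    v0=[p[0],p[1],np.radians(yw)]; r=minimize(cost,v0,method="Nelder-Mead",options=dict(initial_simplex=[v0]+[[v0[j]+(.006,.006,.1)[j]*(j==k) for j in range(3)] for k in range(3)]))
    print(i,np.round((r.x[:2]-p[:2])*1e3,1),np.degrees(r.x[2]).round(),round(r.fun,3))
    for z in(.04,.12):
        q=((proj(cor(r.x,z),cs)-[250,165]+.5)*K).astype(np.int32); cv2.polylines(big,[q],True,((0,0,255),(0,255,0),(255,255,0))[i],1)
cv2.imwrite("pics/s8.png",big)
E
```

```text
0 [ 0.2 -0.8] 20.0 0.038
1 [-1.1 -2.3] -52.0 0.172
2 [ 0.9 -0.7] -46.0 0.312
```

View pics/s8.png

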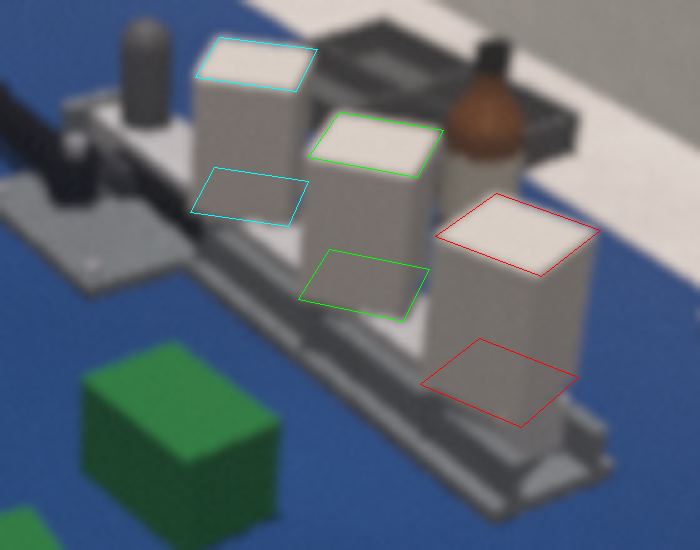

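The seated-pot outlines match all three pots at both top and bottom to within about a pixel, so they rest on the bar. The lever is still locked and the arm is clear, so I'm handing in.

```bash
python3 -c "
from plant import robot
print(robot.observe()['time'],robot.job_done())"
```

```text
the job is handed in; nothing more can be done
73.9417 None
```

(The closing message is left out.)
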